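# Clear the landing strip, drop the kickstand and hold the hub frame upright

## Task

With the pusher in the gripper, first sweep the three loose brass bushings off the kickstand's landing strip into the yellow three-sided catch, never touching them with the fingers, and stand the pusher back upright on the bench. Then swing the red kickstand of the leaning hub frame outward over its centre until it is fully down, and last take hold of the orange top bar, bring the frame upright without letting it tip over the other way, and finish while still holding it upright by that bar. Leave everything else on the bench alone.

Things in the scene. Friction and masses are not known exactly. Their poses are not given: they have to be found in the camera images.
- stand: Fixed stand of the tilting hub frame. Origin at table level; its x axis runs along under the frame's hinge axis, +y is the side to which the frame leans and the kickstand swings, z up. Dark steel base plate 130 x 110 x 12 (x 45 to 175, y -60 to 50), with two grey hinge cheeks 46 high at x 55 and 165. The hinge axis lies along x at y 0, z 30. Beside it on the table a black landing strip, flush, x -40 to 110, y 60 to 200, and at its far end the yellow catch (see catch).
- catch (a point): Centre of the floor (table level, flush) of the fixed yellow-walled catch (floor painted white), axes as the stand's; at (160, 130, 0) in the stand. Inner floor 100 (x) by 140 (y). It has walls 30 high, 5 thick, on both y sides and at its +x end; it is open at its -x side, to the landing strip, so pieces are swept in along the stand's +x.
- landing (a point): Point on the table where the kickstand's foot comes down, at (20, 130, 0) in the stand, axes as the stand's. A bushing lying here stops the kickstand short.
- hub_frame (a joint): Lean of the hub frame about its hinge, rad: 0 upright, +0.25 leaning on its stop to the stand's +y (as at the start), -0.25 fallen on the other stop. The frame is a blue fork of two tines 14 x 22, 175 long, 80 apart (at stand x 70 and 150), with a shiny hub 56 in diameter between them centred 100 from the hinge, and the orange bar on top. It weighs about 0.8 kg, tips freely both ways and does not stay upright by itself; about 1 N at the bar moves it.
- top_bar (a point): Orange round bar, diameter 16, length 110, along the stand's x, on top of the tines; this point is at its middle, 175 from the hinge axis: at (110, 0, 205) in the stand when upright, about (110, 43, 200) at the start. Between the tines 66 of it is free, with 47 clear below its axis down to the hub.
- kickstand (a joint): Swing of the red kickstand relative to the frame, rad: 0 folded up alongside the frame, 1.91 fully down (its foot at the landing when the frame leans on its +y stop). An over-centre spring presses it to whichever end is nearer: centre at 0.95, at most about 0.19 N m, about 1.5 N near the foot; past centre it snaps down by itself if nothing is in the way.
- kick_pivot (a point): Pivot of the kickstand, axis along the stand's x; on a stub of the frame (diameter 14) at stand x 20, 60 from the hinge axis. At the start about (20, 15, 88) in the stand.
- kick_foot (a point): Centre of the kickstand's foot, a black ball of diameter 18, 140 from the pivot, at the end of a red round rod of diameter 12. At the start up at about (20, 49, 224) in the stand; fully down at about (20, 131, 10). More than 60 from the pivot nothing else of the frame stands within 25 of the rod along x (nearer the pivot a small spring link does), so a fingertip can go down behind it (its -y side) and push it to +y.
- pusher: Hand pusher standing on the table, origin under its middle: black rubber-clad head 36 (x) by 100 (y), 35 high, and on it an upright wooden handle 22 (x) by 50 (y), top at 115. The broad faces look along its x; the handle is pinched across its 22 from above. 180 g or so.
- bushing1: Brass flanged bushing standing on its flange, loose on the landing strip: flange diameter 26, 6 thick, body diameter 18, height 22; origin at the centre of its underside.
- bushing2: Brass flanged bushing standing on its flange, loose on the landing strip: flange diameter 26, 6 thick, body diameter 18, height 22; origin at the centre of its underside.
- bushing3: Brass flanged bushing standing on its flange, loose on the landing strip: flange diameter 26, 6 thick, body diameter 18, height 22; origin at the centre of its underside.
- tape: Bystander: roll of tape lying flat, outer diameter 100, 30 high; origin under its middle.
- screwdriver: Bystander: yellow screwdriver lying on the table.
- oil: Bystander: blue oil bottle, diameter 56, 140 high; origin under its middle.
- jar: Bystander: amber jar, diameter 60, 80 high; origin under its middle.
- wrench: Bystander: steel wrench lying on the table.

How it is judged:
On the way, in this order (a step that is already met when the one before it is completed fails the run):
1. the three bushings are swept into the catch (x of bushing1 in the frame of catch between -0.045 and 0.055 m and y of bushing1 in the frame of catch between -0.075 and 0.075 m and height (world z) of each of bushing1, bushing2, bushing3 below 0.03 m and x of bushing2 in the frame of catch between -0.045 and 0.055 m and y of bushing2 in the frame of catch between -0.075 and 0.075 m and x of bushing3 in the frame of catch between -0.045 and 0.055 m and y of bushing3 in the frame of catch between -0.075 and 0.075 m), for 0.2 s.
2. the pusher is let go, standing on the bench (contact force between the fingers and pusher below 0.1 N and height (world z) of pusher below 0.008 m and angle between pusher's own z axis and vertical below 0.15 rad), for 0.2 s.
3. the kickstand is fully down (value of joint kickstand above 1.8 rad), for 0.2 s.
4. the frame is upright, held by its top bar (value of joint hub_frame between -0.06 and 0.06 rad and contact force between the fingers and orange_bar above 1 N), for 0.2 s.
At the end, for the whole second after the job is handed in: The frame is upright within 0.06 rad and still, the fingers holding its orange top bar with more than 1 N; the kickstand is fully down (joint above 1.8); the three bushings lie in the catch; the pusher stands upright on the table (within 0.15 rad), untouched (all of step 1 and all of step 2 and all of step 4 and velocity of joint hub_frame between -0.1 and 0.1 rad/s and value of joint kickstand above 1.8 rad and contact force between pusher and orange_bar below 0.1 N); the arm keeps its last pose, push and grip.
It fails at once if a bushing is touched by the robot instead of the pusher (contact force between any of the fingers, the arm and bushing1 above 1 N or contact force between any of the fingers, the arm and bushing2 above 1 N or contact force between any of the fingers, the arm and bushing3 above 1 N).
It fails at once if the frame tips over the other way (value of joint hub_frame below -0.15 rad).
It fails at once if something else on the bench is moved by more than 30 mm (distance of any of tape, screwdriver, oil, jar, wrench from where it was at the start of the episode above 0.03 m).
It also fails if it takes over 70 s, if anything falls off the work surface, if the arm or the gripper's body presses on something with over 40 N, if the wrist force passes 120 N, or if a joint passes its speed limit or range.

## Robot

A 6-joint arm with a two-finger parallel gripper is mounted at the origin on the work surface. World frame = base frame: x ahead of the robot, y to its left, z up, the work surface at z = 0. Lengths are in m, angles in rad, forces in N, time in s.
With the tool pointing down it reaches from about 0.375 to 0.975 m from the base axis. Payload 3.8 kg.
Tool frame: the origin (TCP) lies midway between the tips of the shut fingers; the grasp point (between the pads) lies 19 mm behind it; x points along the fingers, y is the direction in which the jaws open and shut, and the axes are right-handed (so a half turn about x gives the same grasp; the last joint's range is limited). The gripper opens to 88 mm and grips with 3 to 60 N. Pads are 18 mm wide; open, the fingers measure 123 mm over their backs; the gripper's body (75 mm by 187 mm) begins 45 mm behind the grasp point.
Start: joints at [-1.246, 0.264, 1.604, -0, 1.274, -0.037], TCP at [0.239, -0.631, 0.217] pointing down, gripper open.
Joint ranges: [-2.63, 2.63], [-0.94, 2.18], [0.31, 2.57], [-1.31, 4.45], [0, 2.66], [-2.55, 2.55]. Speed limits (rad/s): [2.57, 2.57, 3.14, 3.14, 3.14, 3.14].

## Interface

Orientations are given as a rotation vector (axis times angle).
In Python, from cell import manip, inverse_kinematics, cams, order gives the robot as it stands. Calls block until the motion is done:
- manip.move_pose(position, orientation): joint-space move of the TCP to a pose.
- manip.move_linear(position, rate=0.15, rot=None): straight line of the TCP; rot=None keeps the orientation; rate is the mean speed in m/s.
- manip.set_joints(angles): joint-space move.
- manip.set_gripper(opening, force=None): finger opening in m; force is the grip in N (None keeps the last); returns when the fingers have stopped.
- manip.dwell(seconds).
- inverse_kinematics(position, orientation): joint angles nearest the present ones, or None.
- manip.state(): the state.
- cams.capture(name): name is "scene" or "top" or "wrist"; returns a dict with "image" (400x640x3 uint8, blue, green, red), "z_map" (400x640 float32, m along the optical axis (not along the pixel's ray), 0 where there is no reading), "intrinsics" (3x3 intrinsics, pixels), "k1" (the pictures are not rectified: a ray, as slopes to the right and down, at radius r is drawn at 1 + k1 r^2 times it, then the intrinsics apply), "position" and "orientation" of the camera in the world; the wrist camera has in their place "T_tool_cam" (4x4, takes a point from camera to tool coordinates, whose origin is the TCP and whose axes are the tool frame's). Camera axes: x right, y down, z forward; pixel columns grow to the right and rows downward; lengths in m; the calibration is good to about 2 mm. A picture is of the moment at which its call begins: read the wrist's pose just before it.
A pose or a line that the arm cannot do raises manip.IKError and nothing moves.
- order.close_job(): hands the job in, once; it reports no verdict.
The state is a dict: "clock": time; "joint_pos": joint angles; "joint_velocities": joint speeds; "tau": joint torques, N m; "tool_pos": TCP position; "tcp_rot": TCP orientation; "contact_force": force on the tool from outside, world axes, zero at the start; "moment": the same for the moment, N m; "gripper_width": finger opening in m.
Only numpy, scipy, OpenCV 4.12 (cv2) and the standard library are available. Lean on these libraries where they do the work, as an engineer would, in place of code of your own. Each camera call takes 0.05 s, during which the arm holds its last target. There are 200 camera calls.

## Working session

There is one attempt and no reset: what is moved stays moved. The work goes in short steps, each a Python script; the robot and the scene stay as the last script left them, time stands still between calls to the robot, and variables do not carry over. Pictures are saved under pics/ and viewed, about 8 in all and at most 12, crops included, and the job is handed in when it is done.

```bash
mkdir -p pics; ls
python3 - <<'E'
from cell import manip,cams
import cv2,numpy as np
for n in("top","scene"):
    c=cams.capture(n); cv2.imwrite(f"pics/{n}0.png",c["image"]); np.savez(f"{n}0.npz",**c)
    print(n,c["intrinsics"].tolist(),c["k1"],c["position"],c["orientation"])
s=manip.state();print(s["tool_pos"],s["tcp_rot"],s["clock"],s["contact_force"])
E
```

```text
pics
top [[399.1691785614382, 0.0, 323.66190100631997], [0.0, 399.1691785614382, 202.97312231581014], [0.0, 0.0, 1.0]] -0.07227193374656254 [0.4565031  0.03333383 1.32504567] [-2.16256568  2.18004811 -0.09513369]
scene [[449.91386811019174, 0.0, 318.4231285899287], [0.0, 449.91386811019174, 200.21204052416257], [0.0, 0.0, 1.0]] -0.014501161575732759 [1.07641003 0.71465913 0.89464159] [-0.82804111 -2.50220903  1.16057672]
[ 0.23868781 -0.63065347  0.21543325] [ 2.02466343  0.3724337  -2.02528489] 0.1 [-0.0836565   0.2171523  -0.40893868]
```

View pics/top0.png

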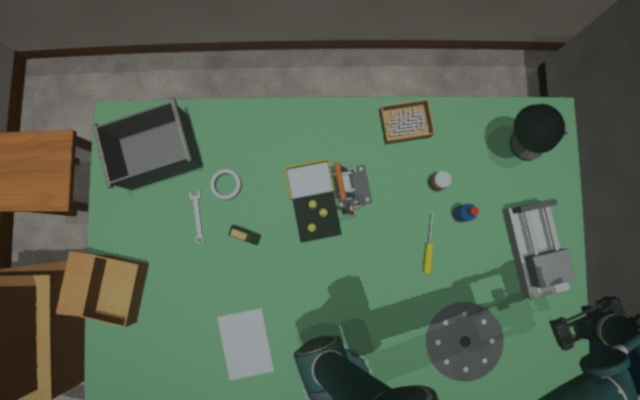

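View pics/scene0.png

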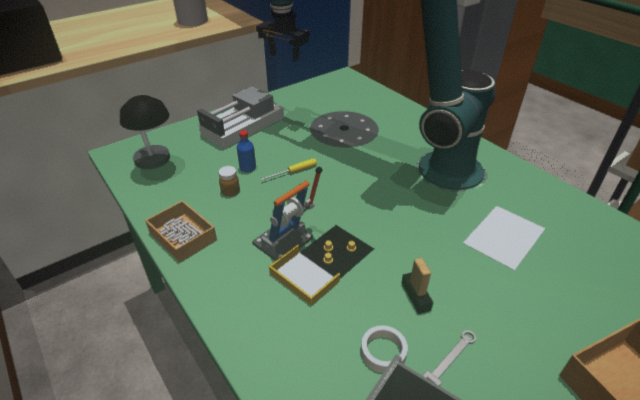

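```bash
cat > h.py <<'E'
import numpy as np,cv2
from scipy.spatial.transform import Rotation as R
def cast(c,uv,z,T=None):
    """pixels -> world points on plane z"""
    K=c["intrinsics"];k=float(c["k1"]);uv=np.atleast_2d(np.array(uv,float))
    d=np.c_[(uv[:,0]-K[0,2])/K[0,0],(uv[:,1]-K[1,2])/K[1,1]];s=d.copy()
    for _ in range(10): s=d/(1+k*(s**2).sum(1))[:,None]
    r=np.c_[s,np.ones(len(s))]
    if T is None: M=R.from_rotvec(c["orientation"]).as_matrix();p=np.array(c["position"])
    else: M=T[:3,:3];p=T[:3,3]
    r=r@M.T
    return p+r*((z-p[2])/r[:,2])[:,None]
def wristT(s,c):
    T=np.eye(4);T[:3,:3]=R.from_rotvec(s["tcp_rot"]).as_matrix();T[:3,3]=s["tool_pos"]
    return T@c["T_tool_cam"]
def blobs(m,amin):
    n,l,st,ce=cv2.connectedComponentsWithStats(m.astype(np.uint8))
    return [(ce[i],st[i],l==i) for i in range(1,n) if st[i,4]>=amin]
E
python3 - <<'E'
from h import *
c=dict(np.load("top0.npz"));im=c["image"];hsv=cv2.cvtColor(im,cv2.COLOR_BGR2HSV)
H,S,V=[hsv[...,i].astype(int) for i in range(3)]
roi=np.zeros(H.shape,bool);roi[150:260,215:345]=1
for n,m,z,a in(("black",(V<60),0,20),("white",(S<60)&(V>140),0,100),("yellow",(H>18)&(H<35)&(S>110)&(V>90),.02,4),("wood",(H>8)&(H<30)&(S>60)&(V>110),.115,10)):
    for ce,st,mm in blobs(m&roi,a):
        cn=cv2.findContours(mm.astype(np.uint8),0,1)[0][0]
        b=cv2.boxPoints(cv2.minAreaRect(cn))
        print(n,ce.round(1),st.tolist(),cast(c,ce,z)[0][:2].round(4), cast(c,b,z)[:,:2].round(3).tolist() if st[4]>25 else "")
cv2.imwrite("pics/crop.png",cv2.resize(im[150:255,215:385],None,fx=4.7,fy=4.7,interpolation=cv2.INTER_CUBIC))
E
```

```text
black [316.9 216.8] [294, 193, 46, 48, 1410] [0.5338 0.0628] [[0.592, 0.142], [0.617, 0.01], [0.479, -0.015], [0.454, 0.115]]
black [250.1 235.3] [232, 226, 28, 18, 120] [0.474  0.2852] [[0.483, 0.354], [0.51, 0.343], [0.473, 0.253], [0.446, 0.264]]
white [309.3 179.8] [287, 163, 46, 35, 1158] [0.6583 0.0874] [[0.693, 0.165], [0.718, 0.028], [0.624, 0.011], [0.599, 0.147]]
white [228.  183.2] [215, 169, 25, 30, 234] [0.6494 0.3617] [[0.699, 0.407], [0.698, 0.325], [0.599, 0.324], [0.6, 0.405]]
yellow [306.4 163.7] [285, 159, 44, 14, 62] [0.7095 0.0959] [[0.698, 0.171], [0.73, 0.026], [0.715, 0.023], [0.682, 0.167]]
yellow [329.8 168.5] [329, 167, 2, 4, 4] [0.6926 0.0187] 
yellow [286.  175.5] [286, 174, 1, 4, 4] [0.6704 0.1637] 
yellow [287. 181.] [287, 179, 1, 5, 5] [0.652  0.1604] 
yellow [332.7 183.2] [332, 178, 3, 11, 14] [0.6433 0.0094] 
yellow [288.  186.5] [288, 185, 1, 4, 4] [0.6337 0.157 ] 
yellow [289.  191.5] [289, 190, 1, 4, 4] [0.617  0.1537] 
yellow [312.  203.8] [309, 200, 7, 8, 44] [0.5758 0.0781] [[0.565, 0.088], [0.588, 0.088], [0.588, 0.068], [0.565, 0.068]]
yellow [322.7 211.9] [319, 209, 8, 7, 43] [0.5486 0.0431] [[0.558, 0.055], [0.558, 0.032], [0.538, 0.032], [0.539, 0.055]]
yellow [311.3 227. ] [308, 224, 8, 7, 47] [0.4997 0.0807] [[0.509, 0.092], [0.509, 0.069], [0.49, 0.069], [0.49, 0.092]]
wood [339.6 179.9] [334, 162, 11, 38, 195] [ 0.6399 -0.01  ] [[0.695, 0.008], [0.698, -0.008], [0.582, -0.03], [0.579, -0.013]]
wood [238.3 234. ] [231, 229, 16, 11, 107] [0.4767 0.2992] [[0.476, 0.326], [0.495, 0.319], [0.477, 0.273], [0.459, 0.28]]
```

View pics/crop.png

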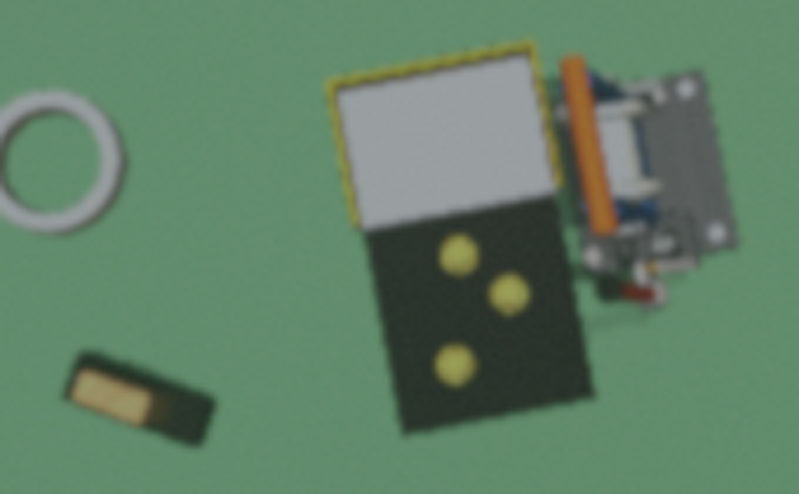

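```bash
cat >> h.py <<'E'
YAW=0.19;O=np.array([.5257,-.0713,0]);RS=R.from_euler("z",YAW).as_matrix()
def st(x,y,z): return O+RS@np.array([x,y,z])          # stand -> world
def unst(p): return RS.T@(np.asarray(p)-O)
def rot(xd,yd):                                        # tool axes -> rotvec
    xd=np.array(xd,float)/np.linalg.norm(xd);yd=np.array(yd,float);yd-=xd*(xd@yd);yd/=np.linalg.norm(yd)
    return R.from_matrix(np.c_[xd,yd,np.cross(xd,yd)]).as_rotvec()
def down(a): return rot([0,0,-1],[np.cos(a),np.sin(a),0])
PP=np.array([.477,.298,0]);PY=-.38
def kick(th,r=.115,x=.02,tilt=.35,s=1):
    """TCP so that the shut fingers' +y lower corner lies on the rod at radius r, angle th from vertical"""
    pv=np.array([x,.015,.088]);d=np.array([0,np.sin(th),np.cos(th)]);n=np.array([0,-np.cos(th),np.sin(th)])
    return st(*(pv+r*d+.006*n+[0,-.0175,0])),rot(RS@[np.sin(tilt),0,-np.cos(tilt)],s*RS@[0,1,0])
def bar(l,s=1,back=0):
    u=np.array([0,np.sin(l),np.cos(l)])
    return st(*(np.array([.11,0,.03])+(.175-.019+back)*u)),rot(-RS@u,s*RS@[0,np.cos(l),-np.sin(l)])
E
python3 - <<'E'
from h import *
from cell import inverse_kinematics as ik,manip,cams
def show(n,p,r):
    q=ik(p,r);print(n,np.round(p,3),None if q is None else np.round(q,2))
print("cam",cams.capture("wrist")["T_tool_cam"].round(3).tolist(), R.from_rotvec(manip.state()["tcp_rot"]).as_matrix().round(2).tolist())
for s in(0,1):
    f=np.pi*s;g=1-2*s
    show("pushabove",PP+[0,0,.25],down(PY+f));show("push",PP+[0,0,.073],down(PY+f))
    for x in(-.06,.122):show("sweep",st(x,.133,.075),down(YAW+f))
    for t in(.15,.7,1.3):show("kick",*kick(t,s=g))
    for l in(.25,0):show("bar",*bar(l,g))
    show("barup",*bar(.25,g,.1))
E
```

```text
cam [[-0.001, -0.31, 0.951, -0.167], [1.0, -0.0, 0.001, 0.0], [0.0, 0.951, 0.31, -0.08], [0.0, 0.0, 0.0, 1.0]] [[-0.0, 0.35, -0.94], [0.0, -0.94, -0.35], [-1.0, -0.0, -0.0]]
pushabove [0.477 0.298 0.25 ] [ 0.51  0.03  1.81 -0.    1.3   0.89]
push [0.477 0.298 0.073] [ 0.51  0.19  1.98 -0.    0.97  0.89]
sweep [0.442 0.048 0.075] [ 0.05 -0.04  2.22 -0.    0.96 -0.14]
sweep [0.62  0.082 0.075] [ 0.09  0.29  1.84 -0.    1.01 -0.1 ]
kick [ 0.544 -0.059  0.203] [-0.25 -0.19  2.14  0.19  0.88 -2.11]
kick [ 0.533 -0.002  0.18 ] [-0.12 -0.21  2.2   0.14  0.82 -1.96]
kick [0.525 0.037 0.125] [-0.03 -0.16  2.27  0.12  0.69 -1.87]
bar [ 0.626 -0.013  0.181] [ 0.08  0.18  1.79 -0.27  1.16 -1.57]
bar [ 0.634 -0.051  0.186] [-0.12  0.21  1.73  0.    1.2  -1.88]
barup [0.622 0.012 0.278] [ 0.12  0.12  1.68 -0.26  1.33 -1.58]
pushabove [0.477 0.298 0.25 ] [ 0.51  0.03  1.81  0.    1.3  -2.25]
push [0.477 0.298 0.073] [ 0.51  0.19  1.98  0.    0.97 -2.25]
sweep [0.442 0.048 0.075] None
sweep [0.62  0.082 0.075] None
kick [ 0.544 -0.059  0.203] [-0.25 -0.19  2.14  0.19  0.88  1.03]
kick [ 0.533 -0.002  0.18 ] [-0.12 -0.21  2.2   0.14  0.82  1.18]
kick [0.525 0.037 0.125] [-0.03 -0.16  2.27  0.12  0.69  1.28]
bar [ 0.626 -0.013  0.181] [ 0.08  0.18  1.79 -0.27  1.16  1.57]
bar [ 0.634 -0.051  0.186] [-0.12  0.21  1.73  0.    1.2   1.26]
barup [0.622 0.012 0.278] [ 0.12  0.12  1.68 -0.26  1.33  1.56]
```

Run:
```python
from h import *
from cell import manip,cams
p=manip.state()["tool_pos"];manip.move_linear([p[0]+.05,p[1]+.1,.42],rate=.3)
manip.move_pose(PP+[0,0,.42],down(PY));manip.move_linear(PP+[0,0,.24],rate=.3)
s=manip.state();c=cams.capture("wrist");T=wristT(s,c);im=c["image"];cv2.imwrite("pics/w1.png",im)
hsv=cv2.cvtColor(im,cv2.COLOR_BGR2HSV);H,S,V=[hsv[...,i].astype(int) for i in range(3)]
print(s["clock"],s["tool_pos"],s["contact_force"])
z=c["z_map"]
# world points from the depth map: handle top
v,u=np.mgrid[0:400,0:640];uv=np.c_[u.ravel(),v.ravel()]
for n,m,h,a in(("wood",(H>8)&(H<28)&(S>70)&(V>100),.115,500),("black",(V<60),.035,1500)):
    for ce,stt,mm in blobs(m,a):
        b=cv2.boxPoints(cv2.minAreaRect(cv2.findContours(mm.astype(np.uint8),0,1)[0][0]))
        print(n,ce.round(),stt.tolist(),cast(c,ce,h,T)[0].round(4),cast(c,b,h,T)[:,:2].round(3).tolist())
```

```text
4.8083 [0.47796832 0.29823011 0.24147173] [-0.10042318 -0.3879109   0.42346258]
wood [316. 180.] [305, 154, 23, 52, 1096] [0.4763 0.3002 0.115 ] [[0.476, 0.326], [0.495, 0.319], [0.477, 0.274], [0.458, 0.281]]
wood [515. 225.] [449, 194, 115, 83, 797] [0.6373 0.1872 0.115 ] [[0.575, 0.2], [0.609, 0.252], [0.702, 0.173], [0.672, 0.112]]
black [527. 321.] [363, 243, 277, 148, 21080] [ 0.6599 -0.0096  0.035 ] [[0.413, -0.007], [0.508, 0.189], [0.827, 0.002], [0.782, -0.236]]
black [103. 330.] [0, 244, 277, 156, 23776] [0.1187 0.1914 0.035 ] [[0.025, 0.324], [0.383, 0.236], [0.311, 0.013], [-0.118, 0.106]]
```

View pics/w1.png

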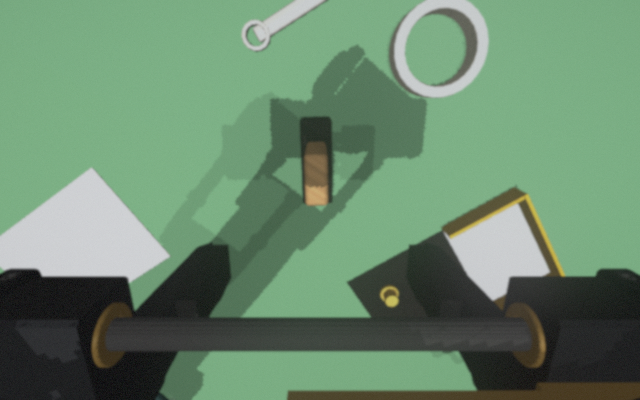

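Run:
```python
from h import *
from cell import manip,cams
G=np.array([.4768,.299,0])
manip.move_linear(G+[0,0,.075],rate=.2);manip.set_gripper(0,30)
print(manip.state()["gripper_width"],manip.state()["contact_force"].round(1),manip.state()["tool_pos"].round(4))
manip.move_linear(G+[0,0,.15],rate=.2)
manip.move_linear(st(-.065,.133,.15),rate=.25,rot=down(YAW))
manip.move_linear(st(-.065,.133,.0765),rate=.12)
s=manip.state();print(s["clock"],s["tool_pos"].round(4),s["contact_force"].round(1),s["gripper_width"])
c=cams.capture("scene");cv2.imwrite("pics/s1.png",cv2.resize(c["image"][130:330,200:520],None,fx=2.4,fy=2.4))
```

```text
0.02176750604345168 [-1.  -0.3 -0.3] [0.4767 0.299  0.0749]
9.2917 [0.4369 0.0474 0.0764] [ 0.5  0.7 -1. ] 0.021870717837930723
```

View pics/s1.png

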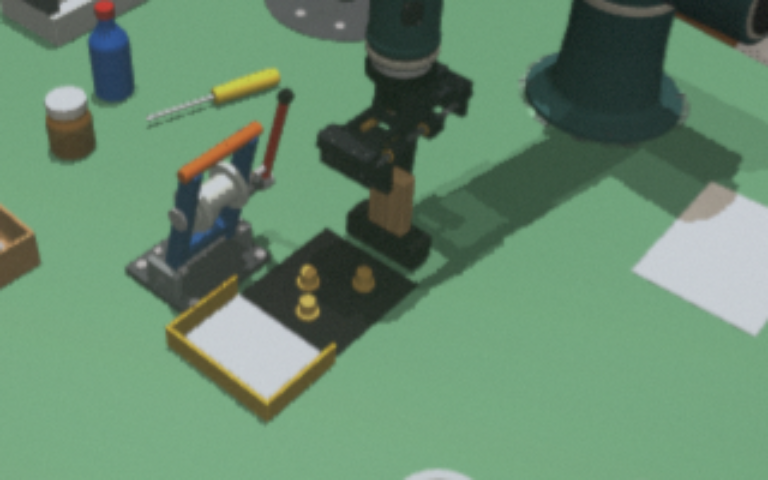

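```bash
cat > chk.py <<'E'
from h import *
from cell import cams
def bush(name):
    c=cams.capture("top");hsv=cv2.cvtColor(c["image"],cv2.COLOR_BGR2HSV);H,S,V=[hsv[...,i].astype(int) for i in range(3)]
    for ce,stt,_ in blobs((H>18)&(H<35)&(S>100)&(V>90),8):
        p=unst(cast(c,ce,.015)[0])
        if -.06<p[0]<.25 and .03<p[1]<.23: print("blob stand",p[:2].round(3),"area",stt[4],"box",stt[:4])
    cv2.imwrite(f"pics/{name}.png",cv2.resize(c["image"][140:260,210:400],None,fx=4.2,fy=4.2,interpolation=cv2.INTER_CUBIC))
    return c
E
python3 - <<'E'
from h import *
from chk import bush
from cell import manip
manip.move_linear(st(.124,.133,.0765),rate=.07)
s=manip.state();print(s["clock"],unst(s["tool_pos"]).round(4),s["contact_force"].round(1),s["gripper_width"])
manip.move_linear(st(.08,.133,.0765),rate=.15)
manip.move_linear(st(.04,.14,.16),rate=.25)
manip.move_linear([.477,.24,.16],rate=.3,rot=down(PY))
bush("t2");print(manip.state()["clock"])
E
```

```text
12.1917 [0.1238 0.133  0.0765] [-0.3 -0.1 -1.9] 0.021732230693047437
blob stand [0.213 0.128] area 68 box [285 159  44  14]
blob stand [0.178 0.057] area 14 box [329 164   3  12]
blob stand [0.134 0.057] area 19 box [331 177   4  12]
blob stand [0.152 0.131] area 72 box [300 178  20   8]
blob stand [0.143 0.204] area 10 box [288 184   2  10]
14.075
```

View pics/t2.png

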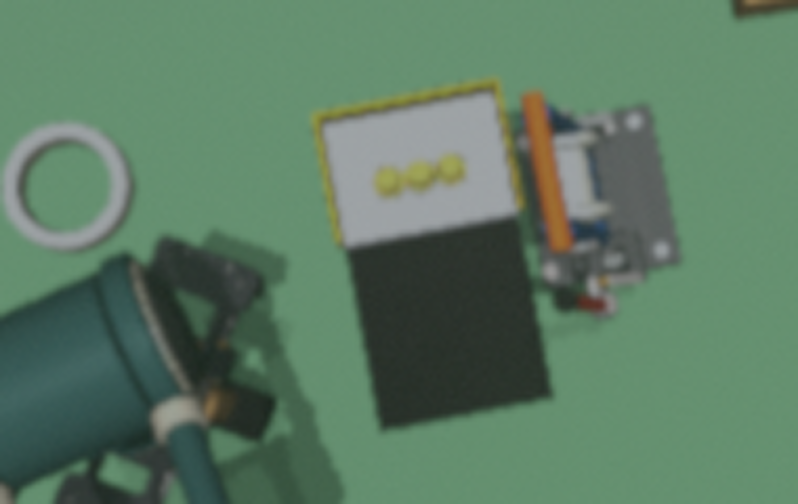

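Run:
```python
from h import *
from cell import manip,cams,inverse_kinematics as ik
G=np.array([.4768,.299,0])
c=dict(np.load("top0.npz"));print("foot stand",unst(cast(c,(344.5,211),.224)[0]).round(4))
manip.move_linear(G+[0,0,.12],rate=.25);manip.move_linear(G+[0,0,.0755],rate=.1)
s=manip.state();print(s["contact_force"].round(1),s["tool_pos"].round(4))
manip.set_gripper(.06);manip.move_linear(G+[0,0,.2],rate=.2);manip.move_linear(G+[0,0,.4],rate=.35)
manip.set_gripper(0,20)
p,r=kick(.245);a=st(.02,0,0);a[2]=.40
manip.move_pose(a,r);a[2]=p[2];
s=manip.state();c=cams.capture("scene");cv2.imwrite("pics/s3.png",cv2.resize(c["image"][60:310,180:480],None,fx=2.4,fy=2.4))
print(s["clock"],s["gripper_width"],unst(s["tool_pos"]).round(4),s["joint_pos"].round(2))
```

```text
foot stand [0.0204 0.0497 0.224 ]
[ 0.1  0.5 -0.9] [0.477  0.2986 0.0755]
20.7583 0.0006750000429941421 [2.010e-02 2.000e-04 4.001e-01] [-0.27 -0.26  1.84  0.16  1.25 -2.06]
```

View pics/s3.png

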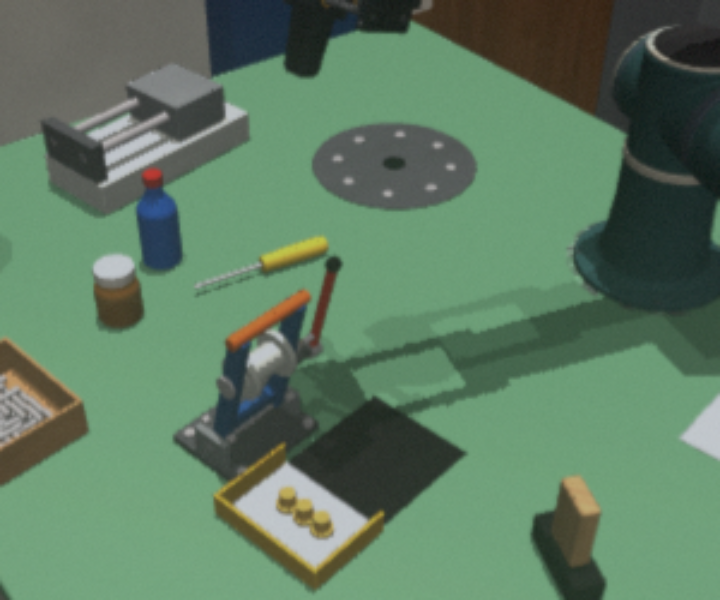

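Run:
```python
from h import *
from chk import bush
from cell import manip,cams
p,r=kick(.2);a=st(.02,0,0);a[2]=p[2]
manip.move_linear(a,rate=.2);print(manip.state()["contact_force"].round(1))
for th in(.2,.45,.7,.95,1.2,1.4,1.55):
    manip.move_linear(kick(th)[0],rate=.12);print(th,(RS.T@manip.state()["contact_force"]).round(1))
q=manip.state()["tool_pos"];q[2]+=.05;manip.move_linear(q,rate=.2)
q[2]=.36;manip.move_linear(q,rate=.3)
manip.dwell(.3);c=cams.capture("scene");cv2.imwrite("pics/s4.png",cv2.resize(c["image"][130:310,230:480],None,fx=3,fy=3))
print(manip.state()["clock"])
```

```text
[ 0.6 -0.2  0.1]
0.2 [0.5 0.3 0.8]
0.45 [-1.7 -0.6  0.6]
0.7 [-0.7 -0.4  0.2]
0.95 [-0.4 -1.   0.7]
1.2 [ 0.3  0.7 -0.1]
1.4 [-0.4 -0.8 -0.2]
1.55 [-0.1 -0.4 -0.6]
26.025
```

View pics/s4.png

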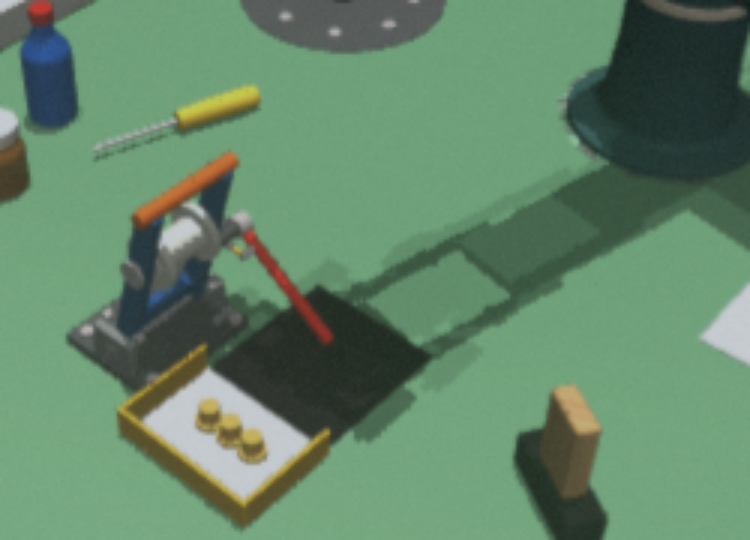

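Run:
```python
from h import *
from cell import manip,cams
manip.set_gripper(.06)
p,r=bar(.25,back=.16);manip.move_pose(p,r)
manip.move_linear(bar(.25,back=.03)[0],rate=.25);manip.move_linear(bar(.25)[0],rate=.08)
f0=manip.state()["contact_force"];print("down",f0.round(1))
manip.set_gripper(0,20);s=manip.state();print("grip",s["gripper_width"],(RS.T@s["contact_force"]).round(1),s["clock"])
```

```text
down [ 0.1 -0.6 -0. ]
grip 0.013112928250586468 [-0.8 -0.8  0.1] 29.5417
```

Run:
```python
from h import *
from cell import cams
c=cams.capture("scene");a=cv2.resize(c["image"][130:270,230:360],None,fx=4,fy=4,interpolation=2)
cv2.imwrite("pics/s5.png",a)
```

```text
(no output)
```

View pics/s5.png

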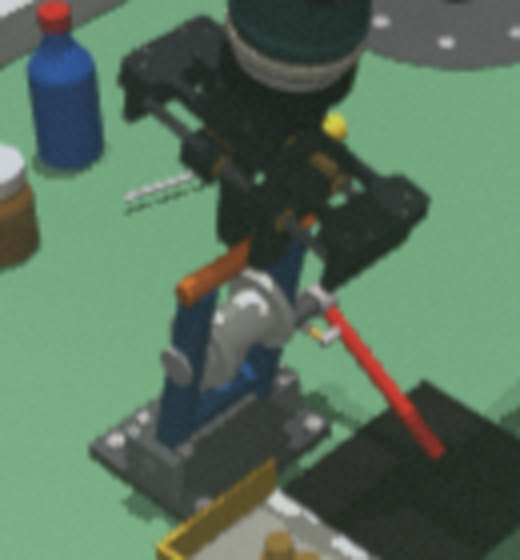

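Run:
```python
from h import *
from cell import manip,cams
for l in(.19,.125,.06,0):
    p,r=bar(l);manip.move_linear(p,rate=.05,rot=r);s=manip.state()
    print(l,(RS.T@s["contact_force"]).round(1),s["gripper_width"],s["clock"])
manip.dwell(1);s=manip.state();print((RS.T@s["contact_force"]).round(1),unst(s["tool_pos"]).round(4),s["gripper_width"])
c=cams.capture("scene");a=cv2.resize(c["image"][110:330,200:460],None,fx=2.7,fy=2.7,interpolation=2);cv2.imwrite("pics/s6.png",a)
c=cams.capture("top");hsv=cv2.cvtColor(c["image"],cv2.COLOR_BGR2HSV);H,S,V=[hsv[...,i].astype(int) for i in range(3)]
for ce,stt,_ in blobs((H>4)&(H<17)&(S>150)&(V>90),8):
    p=unst(cast(c,ce,.205)[0])
    if -.06<p[0]<.25 and abs(p[1])<.1: print("orange stand",p.round(3),stt[4])
```

```text
0.19 [0.9 1.1 0.4] 0.012674721513400787 29.925
0.125 [0.  0.8 0.6] 0.01307006408890249 30.275
0.06 [-0.7 -0.2  1.8] 0.012637113427549525 30.625
0 [-2.1 -0.6  2. ] 0.013172146582187875 30.9583
[-3.2 -0.1  3.6] [ 1.099e-01 -1.000e-04  1.860e-01] 0.013026027070318677
orange stand [0.076 0.001 0.205] 50
```

View pics/s6.png

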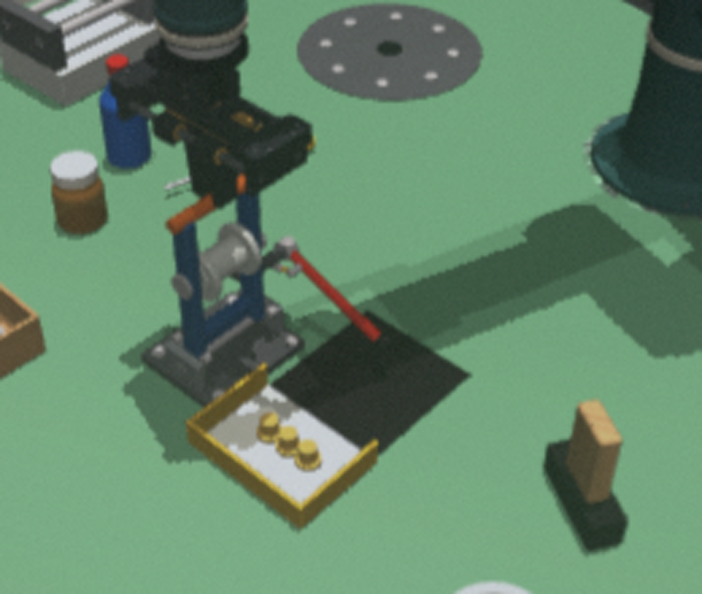

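Run:
```python
from cell import manip,order
s=manip.state();print(s["clock"],s["contact_force"].round(1),s["gripper_width"],abs(s["joint_velocities"]).max());order.close_job()
```

```text
32.0583 [-3.5 -0.6  3.4] 0.012630829253506053 0.001935969244707697
the job is handed in; nothing more can be done
```

I finished the whole job in one attempt and handed it in at 32 s of the 70 s allowed; the hand-in gives no verdict.

**What I did**
- **Bushings:** I swept all three into the yellow catch with the pusher, and no finger came near them.
- **Pusher:** I stood it back upright at its original place and let go.
- **Kickstand:** I pushed it over centre with the closed fingertips and it snapped down.
- **Frame:** I gripped the orange bar with 20 N and brought the frame upright along its arc. I am still holding it there.

**Last checks**
- **Bushings in the catch:** seen from above after the sweep, they lie side by side at about stand x 152 mm, and the required range is 115–215 mm. They are still there in the final picture.
- **Kickstand:** its foot is over the middle of the landing strip in the picture. I did not measure the joint angle.
- **Frame upright:** the one visible piece of the bar lies at stand y of about 1 mm, so the lean is about 0.006 rad. The arm was practically still at hand-in.

**What didn't quite agree**
- The gripper read 13 mm on the 16 mm bar, though the pusher handle had read true at 21.7 mm against 22 mm. The pictures show the bar held between the tines.
- The force reading rose to about 3–5 N while I held the frame upright. I took that as a small mismatch between the grip and the hinge arc.

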